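Clear the used film roll and lock the applicator's spool hub

TASK

The spool hub of the white film applicator carries a used-up blue film roll and is only standing unlocked in its socket. Slide the roll up off the hub's spindle and put it in the orange discard dish; then lock the hub: push it down against the spring, turn it a quarter turn clockwise (seen from above) until its yellow spindle points at the green marks, and let it rise and seat, then let go. Leave everything else on the bench where it is.

Things in the scene. Friction and masses are not known exactly. Their poses are not given: they have to be found in the camera images.
- applicator: white film applicator, fixed. Low deck, 220 along its x, y from -75 to +290, 40 tall; on it a tower 180 tall from y = 160 outwards. Origin: at bench level on the vertical axis of the bayonet socket; z up. Black deck marks on its +x and -x sides show the socket's entry notches (hub unlocked), green marks on its +y and -y sides the locked direction.
- socket_rim (a point): centre of the socket's mouth, 70 above the bench. Grey collar 104 outer dia; aluminium rim inside it, inner radius 33. The hub's lugs pass under the rim only when the hub is pushed down 10 to 15 (15 is the bottom). It then turns clockwise only, with a stop about 6 degrees past a quarter turn; released there it rises into pockets, 4 lower than unlocked.
- lock_mark (a point): the green mark on the applicator's -y side, on the deck, 64 from the socket axis; its twin is on the +y side
- plunger (a joint): spring plate under the hub: how far it is pushed down, 0 (top, hub unlocked) to 0.015 m (bottom); about 0.004 when the hub is locked. It pushes up with 6 N at 0 and 12 to 13 N at the bottom.
- hub: loose spool hub, 0.25 kg. Origin: centre of its underside, 62 above the bench at the start, 58 when locked. Black plug 60 dia, 22 tall, two orange lugs along its +x and -x at the bottom (14 wide, to 41 from the axis); yellow flat upright spindle on top, 38 along its x, 16 thick along its y, 22 to 66 up. Its x lies along the applicator's x when unlocked (to 3 degrees), along its y when locked; half turns alike.
- hub_spindle_top (a point): centre of the top face of the hub's spindle, 66 above the hub's origin
- roll: used-up film roll to remove, a ring 64 outer dia (blue film, from 2 to 34 up) on a brown card core of 48 bore, 36 tall, about 90 g. Origin: centre of its underside. At the start it stands on the hub's plug around the spindle, its underside 22 above the hub's origin, with the spindle sticking out 8 above it; it must rise 44 to clear the spindle.
- roll_mid (a point): middle of the roll, on its axis, 18 above its underside
- discard_dish: orange round dish, fixed, 152 outer dia at the rim, 22 tall, floor 4 thick with about 136 of flat; origin centre of its underside. It may change places with the white dish.
- parts_dish: white round dish of the same size, fixed, holding a thumb nut; not for the roll
- reagent_bottle: amber reagent bottle, 60 dia x 120 tall, standing; origin centre of its underside
- beaker: clear beaker, 64 dia x 85 tall, standing; origin centre of its underside
- fresh_roll: fresh, thick blue film roll, 90 dia x 36 tall, lying flat on the bench (not the one to remove); origin centre of its underside
- thumb_nut: aluminium thumb nut, 44 dia x 32 tall, lying in the white parts dish
Things that resemble listed ones, but are neither listed nor needed, are in the scene too. What is shaped like the roll but pink or red is not meant. Leave any red look-alike of the hub alone.

How it is judged:
On the way, in this order (a step that is already met when the one before it is completed fails the run):
1. the used roll lies in the orange dish, released, and the hub still stands in its socket, not yet turned (horizontal distance between roll_mid and discard_dish below 0.045 m and height (world z) of roll_mid below 0.048 m and linear speed of roll below 0.02 m/s and contact force between the fingers and roll below 0.1 N and angle between the x axis of hub and the x axis of applicator, either way round below 0.35 rad), for 0.2 s.
2. the hub is pushed down against the spring and turned at least half of the way (z of hub in the frame of applicator below 0.0535 m and angle between the x axis of hub and the y axis of applicator, either way round below 0.8 rad).
3. the hub has been turned home and has risen into its pockets (angle between the x axis of hub and the y axis of applicator, either way round below 0.2 rad and z of hub in the frame of applicator between 0.055 and 0.0605 m and horizontal distance between hub and applicator below 0.006 m and angle between hub's own z axis and vertical below 0.08 rad), for 0.2 s.
At the end, for the whole second after the job is handed in: The roll rests in the orange dish (middle within 45 mm of its centre line, under 48 mm high); the hub is locked: x axis within 0.2 rad of the applicator's y axis, underside 55 to 60.5 mm above the bench, within 6 mm of the socket axis, upright within 0.08 rad; both at rest (all of step 3 and horizontal distance between roll_mid and discard_dish below 0.045 m and height (world z) of roll_mid below 0.048 m and linear speed of each of roll, hub below 0.02 m/s and angular speed of hub below 0.1 rad/s); the robot touches nothing.
It fails at once if something else on the bench (bottle, beaker, fresh roll, thumb nut) is moved by more than 40 mm (distance of any of reagent_bottle, beaker, fresh_roll, thumb_nut from where it was at the start of the episode above 0.04 m).
It also fails if it takes over 64 s, if anything falls off the work surface, if the arm or the gripper's body presses on something with over 40 N, if the wrist force passes 120 N, or if a joint passes its speed limit or range.

ROBOT

A 7-joint arm with a two-finger parallel gripper is mounted at the origin on the work surface. World frame = base frame: x ahead of the robot, y to its left, z up, the work surface at z = 0. Lengths are in m, angles in rad, forces in N, time in s.
With the tool pointing down it reaches from about 0.4 to 0.75 m from the base axis. Payload 19.5 kg.
Tool frame: the origin (TCP) lies at the very end of the fingers, on their centre line; the grasp point (between the pads) lies 19 mm behind it; x points along the fingers, y is the direction in which the jaws open and shut, and the axes are right-handed (so a half turn about x gives the same grasp; the last joint's range is limited). The gripper opens to 85 mm and grips with 20 to 120 N. Pads are 22 mm wide; open, the fingers measure 114 mm over their backs; the gripper's body (76 mm by 85 mm) begins 54 mm behind the grasp point. The pads swing forward as they close: fully open they stand 13 mm farther back than shut.
Start: joints at [-1.221, 0.707, -0.028, 1.485, 0.022, 0.951, -0.075], TCP at [0.22, 0.531, 0.231] pointing down, gripper open.
Joint ranges: [-2.71, 2.71], [-0.32, 2.16], [-1.57, 1.52], [0, 2.45], [-1.46, 4.6], [0, 2.02], [-2.83, 2.83]. Speed limits (rad/s): [1.89, 1.89, 2.57, 2.57, 3.01, 3.01, 3.01].

INTERFACE

Orientations are given as a unit quaternion [w, x, y, z].
In Python, from workcell import env gives the robot as it stands. The module is installed in compiled form; this text tells all that it offers.
- The arm moves only by the tool send_rows, never from a script. Its argument "commands" is a list of rows, each a list of 5 numbers: the closure, from -1 (fully open) to 1 (shut), then the shift along the tool's x, y, z in m, then the turn about the tool's x in rad. A call has 1 to 5 rows; each row shifts and turns the commanded pose from where the row before left it, along the tool's axes as they then stand; what a row does not reach is not made up. A row lasts 1/10 s, in which the tool goes at most 50 mm and 8.59 degrees, less where a joint would pass 70% of its speed; a pose out of reach is approached as far as the arm can. A call with a gripper value outside its range is refused whole. The fingers move at their own pace and stop on an object; "grip_force" is the grip in N (left out, the last holds). Time passes only in rows, so rows that do not move let the fingers close. It gives the time, the measured TCP pose, the force and the opening at its end, in the units of the state.
- env.read_state(): the state, without advancing time (a new reading comes with each control period).
- env.camera(name): name is "side" or "top" or "wrist"; returns a dict with "frame" (420x560x3 uint8, blue, green, red), "range_z" (420x560 float32, m along the optical axis (not along the pixel's ray), 0 where there is no reading), "vfov" (degrees; the focal length in pixels is half the picture's height over the tangent of half this angle, whatever the lens; pixels are square), "cx", "cy" (the principal point, pixels), "dist_coeffs" ([k1, k2, p1, p2, k3] as OpenCV has them; the pictures are not rectified), "view" (4x4, takes a point from world to camera coordinates). Camera axes: x right, y down, z forward; pixel columns grow to the right and rows downward; lengths in m; the calibration is good to about 2 mm. A picture is of the moment at which its call begins.
- env.hand_in(): hands the job in, once; it reports no verdict.
Trained networks look in the newest picture that a camera, given by its name, has taken for a name from the list of things; names that differ only in an ending like _2 or _b are one class to them, and where a whole thing is asked for, a point or a joint stands for the part that bears it (a point fixed in the world has none). Each returns a list of dicts, best first, with "p" (0 to 1); they miss things now and then, are a little off and sometimes report something else, mostly with a low value. They report only what shows in the picture. A call takes as long as a camera call. They do not tell look-alikes from the thing itself.
- env.search_frame(camera, name): "bbox" ([left, top, width, height] in pixels, round what is visible of it).
The state is a dict: "t": time; "qpos": joint angles; "dq": joint speeds; "effort": joint torques, N m; "position": TCP position; "ee_rot": TCP orientation; "ft_force": force on the tool from outside, world axes, zero at the start; "moment": the same for the moment, N m; "gripper_width": finger opening in m.
Only numpy, scipy, OpenCV 4.12 (cv2) and the standard library are available. Lean on these libraries where they do the work, as an engineer would, in place of code of your own. Each camera call takes 0.05 s, during which the arm holds its last target. There are 200 camera calls.

## Working session

There is one attempt and no reset: what is moved stays moved. The work goes in short steps, Python scripts to look and compute and a tool call to move; the robot and the scene stay as the last step left them, time stands still between calls to the robot, and variables do not carry over. Pictures are saved under pics/ and viewed, about 8 in all and at most 12, crops included, and the job is handed in when it is done.

Besides the shell and the picture viewer there is one more tool, called after "Emit:" as name(argument=value, ...), one argument or row to a line, values as JSON. send_rows: Moves the arm, as the interface text tells. Its arguments: {"type":"object","properties":{"commands":{"type":"array","items":{"type":"array","items":{"type":"number"}}},"grip_force":{"type":"number"}},"required":["commands"]}

```bash
mkdir -p pics; cat > h.py <<'E'
import numpy as np, cv2
from workcell import env
from scipy.spatial.transform import Rotation as R
def K(c):
    f=c["frame"].shape[0]/2/np.tan(np.radians(c["vfov"])/2)
    return np.array([[f,0,c["cx"]],[0,f,c["cy"]],[0,0,1.]])
def cloud(c):
    h,w=c["range_z"].shape
    u,v=np.meshgrid(np.arange(w),np.arange(h))
    p=cv2.undistortPoints(np.stack([u,v],-1).reshape(-1,1,2).astype(np.float64),K(c),np.array(c["dist_coeffs"],float)).reshape(h,w,2)
    z=c["range_z"]; P=np.dstack([p*z[...,None],z])
    V=np.array(c["view"]); 
    W=(P-V[:3,3])@V[:3,:3]
    W[z==0]=np.nan
    return W
def proj(c,X):
    V=np.array(c["view"]); r,_=cv2.Rodrigues(V[:3,:3])
    return cv2.projectPoints(np.array(X,float).reshape(-1,1,3),r,V[:3,3],K(c),np.array(c["dist_coeffs"],float))[0].reshape(-1,2)
E
python3 - <<'E'
from h import *
s=env.read_state(); print(s["position"],s["ee_rot"],s["gripper_width"],s["ft_force"],s["t"])
for n in ["top","side"]:
    c=env.camera(n); W=cloud(c); cv2.imwrite(f"pics/{n}0.png",c["frame"]); np.save(f"{n}_W.npy",W)
    for k in ["hub","roll","hub_spindle_top","discard_dish","parts_dish","fresh_roll","reagent_bottle","beaker","socket_rim","applicator"]:
        for d in env.search_frame(n,k)[:3]:
            b=d["bbox"]; x,y,w,h=[int(round(q)) for q in b]
            m=W[max(0,y+h//4):y+h*3//4+1,max(0,x+w//4):x+w*3//4+1].reshape(-1,3)
            print(n,k,round(d["p"],2),x,y,w,h,np.nanmedian(m,0).round(3))
E
```

```text
[0.21949629 0.53119771 0.23084748] [ 0.69352883  0.13728215  0.6936333  -0.13800077] 0.08559801606263567 [ 0.61069533  0.99660261 -0.00307129] 0.0
top hub 0.89 117 285 29 27 [0.377 0.211 0.031]
top hub 0.61 124 194 24 28 [0.586 0.182 0.118]
top roll 0.97 116 197 35 26 [0.583 0.185 0.119]
top roll 0.83 202 165 26 22 [0.675 0.02  0.001]
top roll 0.75 206 227 27 25 [0.515 0.008 0.   ]
top hub_spindle_top 0.88 126 192 26 34 [0.585 0.18  0.116]
top hub_spindle_top 0.39 118 194 32 26 [0.589 0.183 0.122]
top discard_dish 0.67 252 204 59 61 [ 0.526 -0.148  0.004]
top parts_dish 0.85 322 222 62 55 [ 0.488 -0.324  0.005]
top fresh_roll 0.86 240 128 36 39 [ 0.748 -0.091  0.002]
top reagent_bottle 0.96 315 138 24 26 [ 0.718 -0.255  0.094]
top reagent_bottle 0.63 350 238 16 17 [ 0.495 -0.339  0.006]
top beaker 0.94 413 222 33 33 [ 0.514 -0.512  0.015]
top beaker 0.38 117 198 33 27 [0.579 0.185 0.119]
top socket_rim 0.78 2 125 181 135 [0.628 0.312 0.043]
top socket_rim 0.3 249 203 60 62 [ 0.528 -0.143  0.004]
top applicator 0.75 2 129 186 130 [0.624 0.306 0.043]
side hub 0.92 158 165 20 29 [0.378 0.211 0.025]
side hub 0.76 214 136 28 20 [0.581 0.166 0.105]
side roll 0.81 270 168 17 21 [0.683 0.039 0.013]
side roll 0.76 216 132 22 21 [0.582 0.18  0.116]
side roll 0.74 232 192 17 22 [0.526 0.021 0.012]
side hub_spindle_top 0.78 155 166 20 29 [0.37  0.212 0.025]
side hub_spindle_top 0.59 216 137 24 18 [0.582 0.166 0.108]
side discard_dish 0.82 241 215 55 44 [ 0.526 -0.137  0.003]
side parts_dish 0.79 271 264 54 48 [ 0.493 -0.327  0.004]
side parts_dish 0.32 167 67 102 119 [0.606 0.332 0.07 ]
side parts_dish 0.19 216 132 25 25 [0.584 0.169 0.111]
side fresh_roll 0.97 302 180 32 24 [ 0.749 -0.092  0.029]
side reagent_bottle 0.9 342 204 20 35 [ 0.721 -0.274  0.084]
side beaker 0.75 333 306 26 33 [ 0.529 -0.485  0.036]
side socket_rim 0.92 168 64 100 123 [0.609 0.333 0.071]
side applicator 0.68 168 68 101 117 [0.608 0.332 0.07 ]
```

```bash
python3 - <<'E'
from h import *
t=cv2.imread("pics/top0.png"); s=cv2.imread("pics/side0.png")
a=cv2.resize(t[110:310,0:420],None,fx=1.9,fy=1.9); 
b=cv2.resize(s[60:260,110:310],None,fx=1,fy=1)
d=cv2.resize(t[170:250,80:190],None,fx=3.6,fy=2.5*1.0)
o=np.zeros((590,798,3),np.uint8); o[:380]=a; o[385:585,:200]=b; o[385:585,205:205+396]=d
cv2.imwrite("pics/c0.png",o)
# applicator axis and dish: masks
W=np.load("top_W.npy"); hsv=cv2.cvtColor(t,cv2.COLOR_BGR2HSV)
def rep(n,m):
    P=W[m]; P=P[~np.isnan(P[:,0])]
    if len(P): (c,sz,an)=cv2.minAreaRect(P[:,:2].astype(np.float32)); print(n,len(P),P.mean(0).round(4),"rect",np.round(c,4),np.round(sz,4),round(an,1),"z",P[:,2].min().round(3),P[:,2].max().round(3))
H,S,V=hsv[...,0],hsv[...,1],hsv[...,2]
box=np.zeros(H.shape,bool)
def B(x,y,w,h): b=box.copy(); b[y:y+h,x:x+w]=1; return b
rep("dish",B(245,198,70,75)&(H<20)&(S>140))
rep("yellow",B(105,185,55,45)&(H>20)&(H<35)&(S>120))
rep("green",B(60,160,130,100)&(H>40)&(H<85)&(S>80))
rep("blue",B(105,185,55,45)&(H>95)&(H<130)&(S>100))
app=B(0,110,200,160)&(W[...,2]>.032)&(W[...,2]<.048)
n,l,st,ce=cv2.connectedComponentsWithStats(app.astype(np.uint8))
for i in range(1,n):
    if st[i,4]>300: rep("deck",l==i)
tw=B(0,60,200,200)&(W[...,2]>.17)&(W[...,2]<.19); rep("tower",tw)
rep("ring",B(105,185,60,50)&(W[...,2]>.11)&(W[...,2]<.124))
E
```

```text
dish 2849 [ 0.5243 -0.1434  0.0066] rect [ 0.524  -0.1439] [0.1454 0.1474] 89.8 z -0.002 0.028
yellow 204 [0.5895 0.1876 0.1215] rect [0.5896 0.1927] [0.0252 0.0409] 74.6 z 0.082 0.132
green 24 [0.5872 0.1708 0.0419] rect [0.5906 0.1904] [0.1417 0.0066] 79.1 z 0.037 0.046
blue 131 [0.5848 0.1647 0.1112] rect [0.5852 0.1713] [0.0273 0.0603] 77.3 z 0.092 0.122
deck 7265 [0.6005 0.2414 0.0401] rect [0.6004 0.2353] [0.2434 0.2202] 78.4 z 0.032 0.048
tower 4820 [0.6469 0.3911 0.1803] rect [0.6368 0.4091] [0.1309 0.2213] 78.6 z 0.17 0.19
ring 374 [0.5891 0.1884 0.118 ] rect [0.5893 0.1897] [0.0616 0.0652] 1.3 z 0.11 0.124
```

View pics/c0.png

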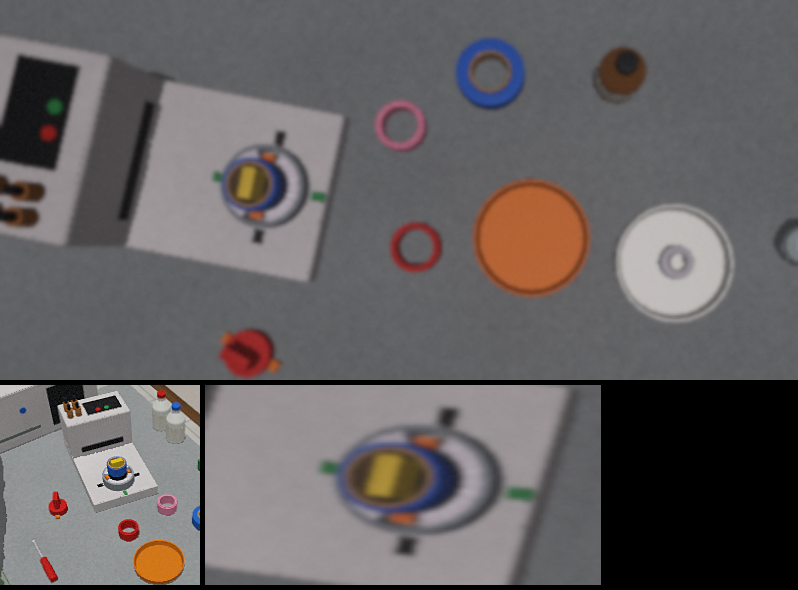

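```bash
cat >> h.py <<'E'
def state():
    s=env.read_state(); M=R.from_quat(np.roll(s["ee_rot"],-1)).as_matrix()
    print("t",round(s["t"],2),"pos",np.round(s["position"],4),"jaw",round(np.degrees(np.arctan2(M[1,1],M[0,1])),2),"toolx",M[:,0].round(3),"w",round(s["gripper_width"],4),"F",np.round(s["ft_force"],1),"M",np.round(s["moment"],2),"q",np.round(s["qpos"],2))
    return s,M
def go(p,jaw=None):
    s,M=state(); 
    if jaw is not None:
        a=np.degrees(np.arctan2(M[1,1],M[0,1])); d=(a-jaw+90)%180-90   # + about down = cw
        print("turn rad",np.round(np.radians(d),4)); M=M@R.from_euler("x",d,degrees=True).as_matrix()
    print("shift after turn (tool xyz)",(M.T@(np.array(p)-s["position"])).round(4))
E
python3 -c "
from h import *
go([.59,.19,.24],78.5)"
```

```text
t 1.1 pos [0.2196 0.5314 0.2313] jaw 67.55 toolx [-0. -0. -1.] w 0.0854 F [ 0.7  0.2 -0.2] M [-0.02  0.02  0.04] q [-1.22  0.71 -0.03  1.48  0.02  0.95 -0.08]
turn rad -0.1912
shift after turn (tool xyz) [-0.0087 -0.2607  0.4311]
```

Emit:
send_rows(
  commands=[
    [-1, -0.01, 0, 0, -0.0956],
    [-1, 0, 0, 0, -0.0956],
    [-1, 0, -0.022, 0.036, 0],
    [-1, 0, -0.022, 0.036, 0],
    [-1, 0, -0.022, 0.036, 0],
  ],
)

```text
t: 1.6
position: [0.3132, 0.4441, 0.2413]
ee_rot: [0.704, 0.071, 0.704, -0.071]
ft_force: [1.1, 0.2, 0.8]
gripper_width: 0.0854
```

Emit:
send_rows(
  commands=[
    [-1, 0, -0.022, 0.036, 0],
    [-1, 0, -0.022, 0.036, 0],
    [-1, 0, -0.022, 0.036, 0],
    [-1, 0, -0.022, 0.036, 0],
    [-1, 0, -0.022, 0.036, 0],
  ],
)

```text
t: 2.1
position: [0.4678, 0.3002, 0.2414]
ee_rot: [0.704, 0.071, 0.704, -0.071]
ft_force: [-0.1, 1.3, -0.0]
gripper_width: 0.0856
```

Emit:
send_rows(
  commands=[
    [-1, 0, -0.022, 0.036, 0],
    [-1, 0, -0.022, 0.036, 0],
    [-1, 0, -0.01, 0.018, 0],
    [-1, 0, 0, 0, 0],
    [-1, 0, 0, 0, 0],
  ],
)

```text
t: 2.6
position: [0.5439, 0.2309, 0.2411]
ee_rot: [0.703, 0.071, 0.704, -0.071]
ft_force: [-0.6, 1.1, -0.1]
gripper_width: 0.0856
```

```bash
python3 - <<'E'
from h import *
go([.59,.19,.24],78.5)
c=env.camera("wrist"); W=cloud(c); print(np.array(c["view"]).round(3).tolist(),c["vfov"])
cv2.imwrite("pics/w1.png",c["frame"]); np.save("w_W.npy",W)
for k in ["hub","roll","hub_spindle_top"]:
    for d in env.search_frame("wrist",k)[:2]: print(k,round(d["p"],2),np.round(d["bbox"]))
hsv=cv2.cvtColor(c["frame"],cv2.COLOR_BGR2HSV); H,S,V=cv2.split(hsv)
def rep(n,m):
    P=W[m]; P=P[~np.isnan(P[:,0])]
    if len(P)>5: (q,sz,an)=cv2.minAreaRect(P[:,:2].astype(np.float32)); print(n,len(P),P.mean(0).round(4),"rect",np.round(q,4),np.round(sz,4),round(an,1),"z",np.median(P[:,2]).round(4))
Z=W[...,2]; near=np.hypot(W[...,0]-.59,W[...,1]-.19)<.05
rep("spindle top",near&(Z>.1245)&(Z<.135))
rep("roll ring",near&(Z>.115)&(Z<.1235))
rep("blue",near&(H>95)&(H<130)&(S>100)&(Z>.09))
g=(H>40)&(H<85)&(S>80)&(np.abs(Z-.04)<.01)
n,l,st,ce=cv2.connectedComponentsWithStats(g.astype(np.uint8))
for i in range(1,n):
    if st[i,4]>30: rep("green",l==i)
E
```

```text
t 2.6 pos [0.5439 0.2309 0.2411] jaw 78.49 toolx [-0.  0. -1.] w 0.0856 F [-0.6  1.1 -0.1] M [-0.   -0.02 -0.04] q [-0.38  0.72 -0.15  1.4   0.11  1.02  0.82]
turn rad -0.0001
shift after turn (tool xyz) [ 0.0011 -0.0308  0.0533]
[[0.201, 0.98, 0.0, -0.335], [0.936, -0.192, 0.294, -0.506], [0.288, -0.059, -0.956, 0.248], [0.0, 0.0, 0.0, 1.0]] 70.5591311016968
hub 0.9 [238. 198.  48.  77.]
hub 0.49 [196. 132. 364. 260.]
roll 0.84 [ 74. 163.  66.  54.]
roll 0.71 [134. 267.  35.  33.]
hub_spindle_top 0.74 [236. 198.  49.  81.]
hub_spindle_top 0.63 [196. 131. 364. 261.]
spindle top 626 [0.5891 0.1924 0.1293] rect [0.5901 0.192 ] [0.016  0.0375] 78.9 z 0.1294
roll ring 1518 [0.5862 0.1928 0.12  ] rect [0.5892 0.1918] [0.0629 0.0629] 42.1 z 0.12
blue 897 [0.5712 0.1985 0.1121] rect [0.5886 0.1906] [0.0615 0.0624] 78.2 z 0.1174
green 93 [0.5786 0.1281 0.0435] rect [0.5787 0.1281] [0.0136 0.0101] 74.0 z 0.0435
green 79 [0.6043 0.2547 0.0437] rect [0.6046 0.2549] [0.0146 0.0089] 67.6 z 0.0437
green 71 [ 0.8643 -0.0711  0.0393] rect [ 0.8646 -0.0693] [0.0177 0.003 ] 86.9 z 0.0401
```

View pics/w1.png

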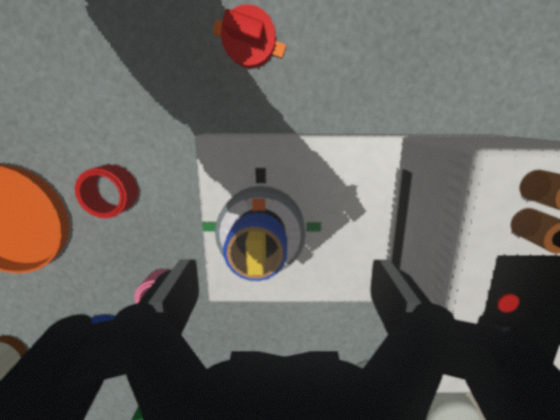

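Emit:
send_rows(
  commands=[
    [-1, 0, -0.015, 0.0266, 0],
    [-1, 0, -0.0147, 0.0265, 0],
    [-1, 0.03, 0, 0, 0],
    [-1, 0, 0, 0, 0],
    [-1, 0, 0, 0, 0],
  ],
)

```text
t: 3.3
position: [0.5897, 0.1919, 0.2118]
ee_rot: [0.703, 0.07, 0.704, -0.07]
ft_force: [0.5, -0.1, 0.5]
gripper_width: 0.0858
```

```bash
python3 -c "
from h import *
go([.59,.1912,.079],78.5)"
```

```text
t 3.3 pos [0.5897 0.1919 0.2118] jaw 78.58 toolx [-0.001  0.    -1.   ] w 0.0858 F [ 0.5 -0.1  0.5] M [ 0.02 -0.01  0.04] q [-0.3   0.8  -0.15  1.33  0.12  1.02  0.9 ]
turn rad 0.0013
shift after turn (tool xyz) [ 0.1328 -0.0006  0.0005]
```

Emit:
send_rows(
  commands=[
    [-1, 0.035, -0.0006, 0.0005, 0],
    [-1, 0.035, 0, 0, 0],
    [-1, 0.035, 0, 0, 0],
    [-1, 0.018, 0, 0, 0],
    [-1, 0.01, 0, 0, 0],
  ],
)

```text
t: 3.8
position: [0.5904, 0.1912, 0.0781]
ee_rot: [0.703, 0.07, 0.704, -0.07]
ft_force: [0.6, 0.5, 0.7]
gripper_width: 0.0853
```

Emit:
send_rows(
  commands=[
    [-1, 0, 0, 0, 0],
    [0.5, 0, 0, 0, 0],
    [0.5, 0, 0, 0, 0],
    [0.5, 0, 0, 0, 0],
    [0.5, 0, 0, 0, 0],
  ],
  grip_force=30,
)

```text
t: 4.3
position: [0.5911, 0.1906, 0.079]
ee_rot: [0.704, 0.071, 0.703, -0.071]
ft_force: [0.7, 0.7, 2.4]
gripper_width: 0.0641
```

Emit:
send_rows(
  commands=[
    [1, 0, 0, 0, 0],
    [1, 0, 0, 0, 0],
    [1, 0, 0, 0, 0],
    [1, 0, 0, 0, 0],
    [1, 0, 0, 0, 0],
  ],
)

```text
t: 4.8
position: [0.5907, 0.1903, 0.0783]
ee_rot: [0.704, 0.071, 0.704, -0.071]
ft_force: [1.7, 1.5, 2.2]
gripper_width: 0.064
```

```bash
python3 -c "
from h import *
go([.59,.1912,.079],78.5)"
```

```text
t 4.8 pos [0.5907 0.1903 0.0783] jaw 78.5 toolx [ 0. -0. -1.] w 0.064 F [1.7 1.5 2.2] M [ 0.28 -0.38 -0.04] q [-0.3   0.97 -0.13  1.46  0.16  0.72  0.87]
turn rad 0.0001
shift after turn (tool xyz) [-0.0007  0.0008 -0.0008]
```

Emit:
send_rows(
  commands=[
    [1, -0.01, 0, 0, 0],
    [1, -0.015, 0, 0, 0],
    [1, -0.02, 0, 0, 0],
    [1, -0.025, 0, 0, 0],
    [1, -0.03, 0, 0, 0],
  ],
)

```text
t: 5.3
position: [0.5899, 0.1899, 0.1792]
ee_rot: [0.703, 0.07, 0.704, -0.071]
ft_force: [0.1, -0.4, -0.8]
gripper_width: 0.0639
```

```bash
python3 - <<'E'
from h import *
go([.524,-.144,.18])
t=env.camera("top"); s=env.camera("side")
a=cv2.resize(t["frame"][150:270,80:330],(750,360)); b=cv2.resize(s["frame"][80:200,150:310],(320,240))
o=np.zeros((600,750,3),np.uint8); o[:360]=a; o[360:,:320]=b; cv2.imwrite("pics/c2.png",o)
E
```

```text
t 5.3 pos [0.5899 0.1899 0.1792] jaw 78.5 toolx [-0.002 -0.001 -1.   ] w 0.0639 F [ 0.1 -0.4 -0.8] M [-0.02  0.04 -0.05] q [-0.3   0.84 -0.14  1.37  0.13  0.94  0.9 ]
shift after turn (tool xyz) [-0.0004 -0.3403  0.0019]
```

View pics/c2.png

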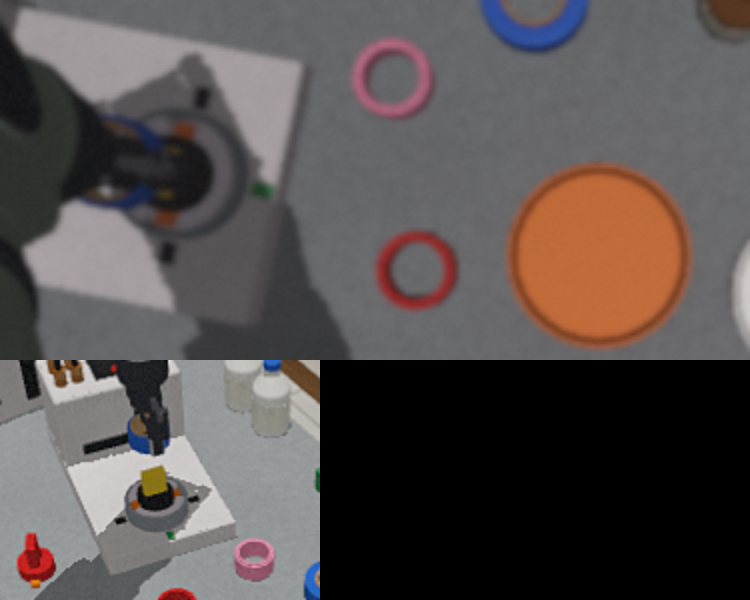

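Emit:
send_rows(
  commands=[
    [1, -0.01, -0.02, 0, 0],
    [1, 0, -0.04, 0, 0],
    [1, 0, -0.04, 0, 0],
    [1, 0, -0.04, 0, 0],
    [1, 0, -0.04, 0, 0],
  ],
)

```text
t: 5.9
position: [0.5538, 0.0123, 0.1883]
ee_rot: [0.703, 0.071, 0.704, -0.071]
ft_force: [1.2, 0.7, -0.9]
gripper_width: 0.0641
```

Emit:
send_rows(
  commands=[
    [1, 0, -0.04, 0, 0],
    [1, 0, -0.04, 0, 0],
    [1, 0, -0.03, 0, 0],
    [1, 0, -0.02, 0, 0],
    [1, 0, 0, 0, 0],
  ],
)

```text
t: 6.4
position: [0.5277, -0.1166, 0.1882]
ee_rot: [0.703, 0.072, 0.704, -0.073]
ft_force: [0.2, -0.3, -0.3]
gripper_width: 0.0638
```

```bash
python3 -c "
from h import *
go([.524,-.144,.004])"
```

```text
t 6.4 pos [ 0.5277 -0.1166  0.1882] jaw 78.28 toolx [-0.002 -0.001 -1.   ] w 0.0638 F [ 0.2 -0.3 -0.3] M [ 0.    0.01 -0.04] q [ 0.27  0.71 -0.2   1.67  0.19  0.78  1.34]
shift after turn (tool xyz) [ 0.1843 -0.0273  0.0022]
```

Emit:
send_rows(
  commands=[
    [1, 0.03, -0.0135, 0.001, 0],
    [1, 0.035, -0.0135, 0.001, 0],
    [1, 0.035, 0, 0, 0],
    [1, 0.035, 0, 0, 0],
    [1, 0.02, 0, 0, 0],
  ],
)

```text
t: 6.9
position: [0.5244, -0.1394, 0.0309]
ee_rot: [0.703, 0.071, 0.705, -0.07]
ft_force: [0.4, 0.5, -1.0]
gripper_width: 0.0634
```

Emit:
send_rows(
  commands=[
    [1, 0.015, 0, 0, 0],
    [1, 0.008, 0, 0, 0],
    [1, 0.004, 0, 0, 0],
    [1, 0, 0, 0, 0],
    [1, 0, 0, 0, 0],
  ],
)

```text
t: 7.4
position: [0.5257, -0.1403, 0.007]
ee_rot: [0.704, 0.071, 0.703, -0.071]
ft_force: [0.7, -0.2, -0.7]
gripper_width: 0.064
```

```bash
python3 -c "
from h import *
go([.524,-.144,.004])"
```

```text
t 7.4 pos [ 0.5257 -0.1403  0.007 ] jaw 78.51 toolx [ 0.001 -0.    -1.   ] w 0.064 F [ 0.7 -0.2 -0.7] M [ 0.03 -0.03  0.02] q [ 0.26  1.01 -0.12  1.77  0.28  0.37  1.31]
shift after turn (tool xyz) [ 0.003  -0.0039 -0.001 ]
```

Emit:
send_rows(
  commands=[
    [1, 0.004, 0, 0, 0],
    [1, 0.003, 0, 0, 0],
    [1, 0, 0, 0, 0],
    [1, 0, 0, 0, 0],
    [1, 0, 0, 0, 0],
  ],
)

```text
t: 7.9
position: [0.5258, -0.1405, -0.0001]
ee_rot: [0.704, 0.071, 0.703, -0.071]
ft_force: [-2.8, 1.1, 11.7]
gripper_width: 0.064
```

Emit:
send_rows(
  commands=[
    [-1, 0, 0, 0, 0],
    [-1, 0, 0, 0, 0],
    [-1, 0, 0, 0, 0],
    [-1, 0, 0, 0, 0],
    [-1, 0, 0, 0, 0],
  ],
)

```text
t: 8.4
position: [0.5254, -0.1403, -0.0007]
ee_rot: [0.704, 0.071, 0.704, -0.071]
ft_force: [0.1, -0.5, -0.6]
gripper_width: 0.0853
```

Emit:
send_rows(
  commands=[
    [-1, -0.01, 0, 0, 0],
    [-1, -0.03, 0, 0, 0],
    [-1, -0.04, 0, 0, 0],
    [-1, -0.04, 0, 0, 0],
    [-1, -0.04, 0, 0, 0],
  ],
)

```text
t: 8.9
position: [0.5251, -0.1403, 0.1617]
ee_rot: [0.704, 0.071, 0.703, -0.071]
ft_force: [-0.4, 0.6, -0.4]
gripper_width: 0.0853
```

Emit:
send_rows(
  commands=[
    [-1, -0.03, 0.02, 0, 0],
    [-1, 0, 0.04, 0, 0],
    [-1, 0, 0.04, 0, 0],
    [-1, 0, 0.04, 0, 0],
    [-1, 0, 0.04, 0, 0],
  ],
)

```text
t: 9.4
position: [0.5613, 0.0377, 0.1902]
ee_rot: [0.704, 0.071, 0.703, -0.071]
ft_force: [-0.4, -1.0, 0.5]
gripper_width: 0.0855
```

```bash
python3 - <<'E'
from h import *
go([.59,.1912,.20],78.5)
t=env.camera("top"); W=cloud(t); s=env.camera("side")
hsv=cv2.cvtColor(t["frame"],cv2.COLOR_BGR2HSV); H,S,V=cv2.split(hsv)
m=(np.hypot(W[...,0]-.524,W[...,1]+.144)<.06)&(W[...,2]>.028); P=W[m]
print(len(P),cv2.minAreaRect(P[:,:2].astype(np.float32)),np.median(P[:,2]))
a=cv2.resize(t["frame"][150:270,80:330],(750,360)); b=cv2.resize(s["frame"][80:200,150:310],(320,240))
o=np.zeros((600,750,3),np.uint8); o[:360]=a; o[360:,:320]=b; cv2.imwrite("pics/c3.png",o)
E
```

```text
t 9.4 pos [0.5613 0.0377 0.1902] jaw 78.51 toolx [ 0. -0. -1.] w 0.0855 F [-0.4 -1.   0.5] M [ 0.01 -0.01  0.04] q [-0.03  0.74 -0.18  1.59  0.16  0.83  1.1 ]
turn rad 0.0001
shift after turn (tool xyz) [-0.0098  0.1562 -0.0025]
242 ((0.5234561562538147, -0.14151069521903992), (0.060707446187734604, 0.06285667419433594), 89.6176986694336) 0.03911767960228485
```

View pics/c3.png

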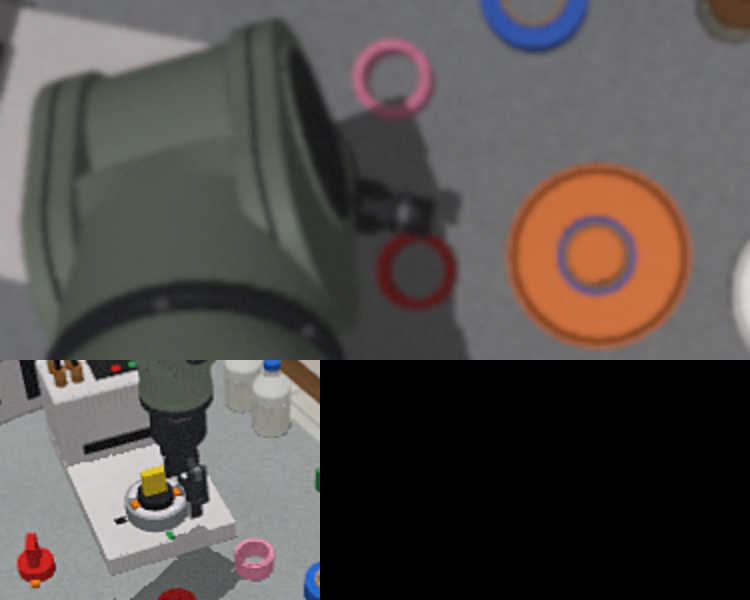

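Emit:
send_rows(
  commands=[
    [-1, -0.01, 0.04, -0.001, 0],
    [-1, 0, 0.04, -0.001, 0],
    [-1, 0, 0.04, 0, 0],
    [-1, 0, 0.03, 0, 0],
    [-1, 0, 0, 0, 0],
  ],
)

```text
t: 10.0
position: [0.5887, 0.1877, 0.1996]
ee_rot: [0.704, 0.07, 0.704, -0.068]
ft_force: [-0.5, -0.4, 0.3]
gripper_width: 0.0857
```

```bash
python3 - <<'E'
from h import *
c=env.camera("wrist"); W=cloud(c); cv2.imwrite("pics/w2.png",c["frame"])
def rep(n,m):
    P=W[m]; P=P[~np.isnan(P[:,0])]
    if len(P)>5: (q,sz,an)=cv2.minAreaRect(P[:,:2].astype(np.float32)); print(n,len(P),P.mean(0).round(4),"rect",np.round(q,4),np.round(sz,4),round(an,1),"z",np.median(P[:,2]).round(4))
Z=W[...,2]; near=np.hypot(W[...,0]-.59,W[...,1]-.19)<.04
rep("top",near&(Z>.1245)&(Z<.135)); rep("plug",near&(Z>.078)&(Z<.092))
go([.59,.1912,.20],78.5)
E
```

```text
top 958 [0.5893 0.192  0.1294] rect [0.5902 0.1918] [0.0159 0.0377] 78.3 z 0.1295
plug 2300 [0.5863 0.1924 0.0856] rect [0.5895 0.192 ] [0.0592 0.0576] 82.4 z 0.0856
t 10.05 pos [0.5888 0.185  0.1996] jaw 78.65 toolx [-0.  0. -1.] w 0.0856 F [ 0.1 -1.2  0.4] M [-0.03 -0.01  0.02] q [-0.28  0.81 -0.16  1.36  0.13  0.98  0.91]
turn rad 0.0026
shift after turn (tool xyz) [-0.0004  0.0064 -0.0001]
```

View pics/w2.png

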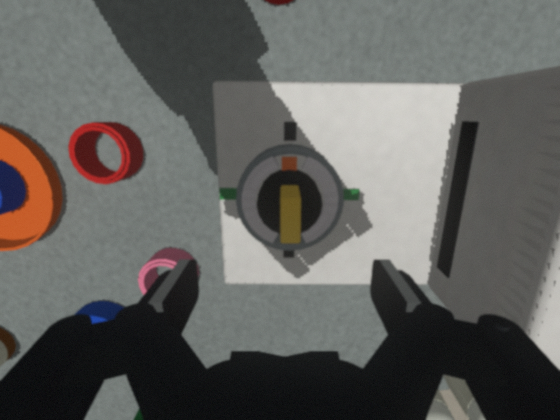

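Emit:
send_rows(
  commands=[
    [-1, 0.0, 0.0065, 0, 0.0026],
    [-1, 0.03, 0, 0, 0],
    [-1, 0.03, 0, 0, 0],
    [-1, 0.03, 0, 0, 0],
    [-1, 0.019, 0, 0, 0],
  ],
)

```text
t: 10.55
position: [0.5901, 0.1886, 0.0887]
ee_rot: [0.703, 0.072, 0.704, -0.073]
ft_force: [0.1, 0.0, 0.1]
gripper_width: 0.0858
```

```bash
python3 -c "
from h import *
go([.59,.1915,.090],78.5)"
```

```text
t 10.55 pos [0.5901 0.1886 0.0887] jaw 78.28 toolx [-0.002 -0.001 -1.   ] w 0.0858 F [0.1 0.  0.1] M [ 0.08  0.02 -0.01] q [-0.3   0.96 -0.13  1.45  0.16  0.75  0.87]
turn rad -0.0039
shift after turn (tool xyz) [-0.0013  0.0028 -0.0007]
```

Emit:
send_rows(
  commands=[
    [-1, -0.001, 0.0022, 0, 0],
    [-1, 0, 0, 0, 0],
    [1, 0, 0, 0, 0],
    [1, 0, 0, 0, 0],
    [1, 0, 0, 0, 0],
  ],
  grip_force=30,
)

```text
t: 11.05
position: [0.5913, 0.1919, 0.0921]
ee_rot: [0.704, 0.072, 0.703, -0.072]
ft_force: [0.3, 0.1, -0.1]
gripper_width: 0.0437
```

Emit:
send_rows(
  commands=[
    [1, 0, 0, 0, 0],
    [1, 0, 0, 0, 0],
    [1, 0, 0, 0, 0],
    [1, 0, 0, 0, 0],
    [1, 0, 0, 0, 0],
  ],
)

```text
t: 11.55
position: [0.591, 0.192, 0.0914]
ee_rot: [0.703, 0.072, 0.703, -0.072]
ft_force: [-0.4, 0.2, 3.2]
gripper_width: 0.0156
```

```bash
python3 -c "
from h import *
go([.59,.1915,.090],78.5)"
```

```text
t 11.55 pos [0.591  0.192  0.0914] jaw 78.35 toolx [ 0. -0. -1.] w 0.0156 F [-0.4  0.2  3.2] M [-0.    0.03 -0.04] q [-0.3   0.95 -0.13  1.44  0.16  0.75  0.87]
turn rad -0.0026
shift after turn (tool xyz) [ 0.0014 -0.0007 -0.0009]
```

Emit:
send_rows(
  commands=[
    [1, 0, 0, 0, 0],
    [1, 0.004, 0, 0, 0],
    [1, 0.004, 0, 0, 0],
    [1, 0.005, 0, 0, 0],
    [1, 0, 0, 0, 0],
  ],
  grip_force=90,
)

```text
t: 12.05
position: [0.591, 0.192, 0.0777]
ee_rot: [0.703, 0.072, 0.703, -0.072]
ft_force: [-1.2, -1.3, 8.4]
gripper_width: 0.0149
```

```bash
python3 -c "
from h import *
state()"
```

```text
t 12.05 pos [0.591  0.192  0.0777] jaw 78.36 toolx [ 0. -0. -1.] w 0.0149 F [-1.2 -1.3  8.4] M [-0.11  0.29 -0.04] q [-0.3   0.97 -0.13  1.45  0.16  0.73  0.87]
```

Emit:
send_rows(
  commands=[
    [1, 0, 0, 0, 0.08],
    [1, 0, 0, 0, 0.1],
    [1, 0, 0, 0, 0.1],
    [1, 0, 0, 0, 0.1],
    [1, 0, 0, 0, 0.1],
  ],
)

```text
t: 12.55
position: [0.5913, 0.1922, 0.0784]
ee_rot: [0.666, 0.238, 0.665, -0.238]
ft_force: [-1.0, 1.4, 8.4]
gripper_width: 0.0151
```

```bash
python3 -c "
from h import *
go([.5905,.192,.0777],-11.5)"
```

```text
t 12.55 pos [0.5913 0.1922 0.0784] jaw 50.63 toolx [ 0.001  0.    -1.   ] w 0.0151 F [-1.   1.4  8.4] M [0.05 0.1  0.1 ] q [-0.36  0.97 -0.    1.45  0.    0.71  0.52]
turn rad 1.0844
shift after turn (tool xyz) [ 0.0007 -0.0008  0.0003]
```

Turning freely; continuing.

Emit:
send_rows(
  commands=[
    [1, 0, 0, 0, 0.12],
    [1, 0, 0, 0, 0.12],
    [1, 0, 0, 0, 0.12],
    [1, 0, 0, 0, 0.12],
    [1, 0, 0, 0, 0.12],
  ],
)

```text
t: 13.05
position: [0.5914, 0.1921, 0.0784]
ee_rot: [0.566, 0.425, 0.565, -0.424]
ft_force: [-0.9, 1.0, 8.3]
gripper_width: 0.0152
```

Emit:
send_rows(
  commands=[
    [1, 0, 0, 0, 0.12],
    [1, 0, 0, 0, 0.12],
    [1, 0, 0, 0, 0.12],
    [1, 0, 0, 0, 0.08],
    [1, 0, 0, 0, 0],
  ],
)

```text
t: 13.55
position: [0.5913, 0.1921, 0.0783]
ee_rot: [0.46, 0.538, 0.459, -0.537]
ft_force: [-0.2, 0.3, 8.4]
gripper_width: 0.0148
```

```bash
python3 -c "
from h import *
go([.5905,.192,.0777],-11.5)"
```

```text
t 13.55 pos [0.5913 0.1921 0.0783] jaw -8.9 toolx [ 0.001 -0.    -1.   ] w 0.0148 F [-0.2  0.3  8.4] M [ 0.15  0.01 -0.16] q [-0.49  0.99  0.28  1.46 -0.35  0.74 -0.23]
turn rad 0.0454
shift after turn (tool xyz) [ 0.0006 -0.0008  0.0003]
```

Emit:
send_rows(
  commands=[
    [1, 0, 0, 0, 0.03],
    [1, 0, 0, 0, 0.025],
    [1, 0, 0, 0, 0],
    [1, 0, 0, 0, 0],
    [1, 0, 0, 0, 0],
  ],
)

```text
t: 14.05
position: [0.5913, 0.1921, 0.0784]
ee_rot: [0.446, 0.549, 0.445, -0.549]
ft_force: [-0.0, 0.5, 8.3]
gripper_width: 0.015
```

Emit:
send_rows(
  commands=[
    [1, -0.003, 0, 0, 0],
    [1, -0.003, 0, 0, 0],
    [1, -0.002, 0, 0, 0],
    [1, -0.001, 0, 0, 0],
    [1, 0, 0, 0, 0],
  ],
)

```text
t: 14.55
position: [0.5913, 0.1921, 0.0873]
ee_rot: [0.446, 0.549, 0.445, -0.549]
ft_force: [2.0, 0.5, 4.3]
gripper_width: 0.015
```

```bash
python3 -c "
from h import *
go([.5905,.192,.0777],-11.5)"
```

```text
t 14.55 pos [0.5913 0.1921 0.0873] jaw -11.88 toolx [ 0.001 -0.    -1.   ] w 0.015 F [2.  0.5 4.3] M [ 0.32 -0.44  0.01] q [-0.5   0.98  0.3   1.45 -0.36  0.76 -0.27]
turn rad -0.0066
shift after turn (tool xyz) [ 0.0096 -0.0007  0.0002]
```

Emit:
send_rows(
  commands=[
    [1, 0, 0, 0, 0],
    [0.6, 0, 0, 0, 0],
    [0.2, 0, 0, 0, 0],
    [-0.4, 0, 0, 0, 0],
    [-1, 0, 0, 0, 0],
  ],
  grip_force=20,
)

```text
t: 15.05
position: [0.5908, 0.1919, 0.0871]
ee_rot: [-0.446, -0.549, -0.446, 0.549]
ft_force: [-0.4, 0.3, 1.0]
gripper_width: 0.0597
```

Emit:
send_rows(
  commands=[
    [-1, 0, 0, 0, 0],
    [-1, 0, 0, 0, 0],
    [-1, 0, 0, 0, 0],
    [-1, -0.01, 0, 0, 0],
    [-1, -0.03, 0, 0, 0],
  ],
)

```text
t: 15.55
position: [0.5899, 0.1917, 0.1264]
ee_rot: [-0.445, -0.548, -0.446, 0.55]
ft_force: [-0.0, 0.8, 0.8]
gripper_width: 0.0854
```

Emit:
send_rows(
  commands=[
    [-1, -0.04, 0, 0, 0],
    [-1, -0.04, 0, 0, 0],
    [-1, -0.03, 0, 0, 0],
    [-1, 0, 0, 0, 0],
    [-1, 0, 0, 0, 0],
  ],
)

```text
t: 16.05
position: [0.5909, 0.192, 0.2379]
ee_rot: [0.446, 0.549, 0.445, -0.549]
ft_force: [0.7, 0.7, -0.0]
gripper_width: 0.0856
```

```bash
python3 - <<'E'
from h import *
state()
c=env.camera("wrist"); W=cloud(c); cv2.imwrite("pics/w3.png",c["frame"])
def rep(n,m):
    P=W[m]; P=P[~np.isnan(P[:,0])]
    if len(P)>5: (q,sz,an)=cv2.minAreaRect(P[:,:2].astype(np.float32)); print(n,len(P),P.mean(0).round(4),"rect",np.round(q,4),np.round(sz,4),round(an,1),"z",np.median(P[:,2]).round(4)); A=np.c_[P[:,:2],np.ones(len(P))]; print(np.linalg.lstsq(A,P[:,2],rcond=None)[0])
Z=W[...,2]; near=np.hypot(W[...,0]-.59,W[...,1]-.19)<.04
rep("top",near&(Z>.118)&(Z<.135)); rep("plug",near&(Z>.075)&(Z<.092))
t=env.camera("top"); W=cloud(t); m=(np.hypot(W[...,0]-.524,W[...,1]+.144)<.06)&(W[...,2]>.028); rep("roll",m)
E
```

```text
t 16.05 pos [0.5909 0.192  0.2379] jaw -11.88 toolx [ 0.001  0.    -1.   ] w 0.0856 F [ 0.7  0.7 -0. ] M [-0.04  0.01  0.03] q [-0.53  0.8   0.37  1.3  -0.3   1.09 -0.33]
top 732 [0.5909 0.1929 0.1253] rect [0.5905 0.1918] [0.038  0.0155] 78.3 z 0.1255
[ 0.0058068  -0.02717135  0.12708587]
plug 1768 [0.5916 0.1956 0.0817] rect [0.5912 0.1927] [0.0575 0.0587] 79.0 z 0.0816
[-0.00112291 -0.00124926  0.08255971]
roll 240 [ 0.5241 -0.1419  0.0392] rect [ 0.5235 -0.1414] [0.0606 0.0628] 89.6 z 0.0392
[-0.00743769 -0.00845109  0.04190399]
```

View pics/w3.png

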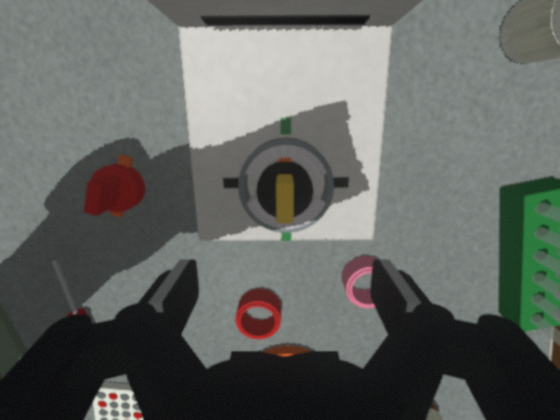

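The spindle at (285,197) points at the green marks at (286,125) and (286,237). Its top has dropped 4.0 mm, from 129.5 to 125.5 mm, so the hub is locked and level. The robot is clear, so I'm handing in.

```bash
python3 -c "
from workcell import env
print(env.hand_in())"
```

```text
the job is handed in; nothing more can be done
None
```

I took the used roll off the spindle and put it in the orange dish. Then I pushed the hub down about 13.5 mm, turned it a quarter turn clockwise, let it rise and let go. I handed the job in at about 16 s on the robot's clock.

My last checks before handing in:
- **Roll:** it lies about 3 mm from the dish centre, with its top at 39 mm.
- **Hub:** the spindle lies at 78.3°, against 78.5° for the green marks. Its top is 4.0 mm lower than before, which matches the locked depth. The hub is centred within about 1–2 mm and its plug face is level.
- **Robot:** the gripper is open with the fingertips about 110 mm above the spindle, and I measured no force beyond sensor noise.

No check failed. I did not measure the bottle, beaker, fresh roll or thumb nut again at the end, but the arm never worked near them.

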